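Stand a bisque tile up in the drying rack and bar its foot

TASK

Tip the tile that lies flat on the wooden drying rack up onto its thin edge, so that it stands upright on the two rails, square against the back rest and with its foot home against it. Then lay the loose wooden bar flat across both rails, snug against the foot of the tile on its open side, so that the tile cannot slide out, and let go. Do not let the tile fall off the rack and leave the jar, bowl, brush pot and clay cone where they are.

Things in the scene. Friction and masses are not known exactly. Their poses are not given: they have to be found in the camera images.
- rack: Fixed pale wooden drying rack. Origin on the table between its rails; x points to the back rest (roughly to the robot's left), y roughly towards the robot, z up. Two rails along x, each 30 mm wide, centred at y = +55 and -55 mm (80 mm clear between), tops 70 mm above the table, from x = -50 mm (open end) to +120 mm. A cross beam, also 70 mm high, fills the gap from x = 90 to 120 mm.
- rest (a point): Foot of the rack's back rest, at rail height, x = +90 mm in the rack's frame, y = 0. The back rest is open: two posts 25 mm wide at y = +55 and -55 mm, 130 mm tall, joined by a thin bar near the top; their front faces start at this x and lean back, towards +x, 0.14 rad from vertical.
- tile: Square pale clay tile, 160 x 160 x 14 mm, about 0.6 kg, loose, flat on the rails at the start, slightly askew, grooved back up. Its right edge overhangs the rails' open ends by 35 to 70 mm; its left edge is 10 to 45 mm short of the back rest. Origin at the centre of its lower face; x, y along its sides, z through its thickness, up at the start.
- tile_center (a point): Centre of the tile (mid thickness): 77 mm above the table lying on the rails, about 150 mm standing on its edge on them. With the tile pushed flat against the posts, its right edge still overhangs the rails by 20 mm, with 70 mm of open space beneath; raising that edge turns the tile about its left edge.
- bar: Loose brown wooden bar, 40 x 180 x 28 mm (x, y, z), about 0.15 kg, lying flat on the table left or right of the rack. Origin at the centre of its underside; y along its length, so it is gripped across x (40 mm).
- jar: Bystander: glaze jar, 68 mm across, 100 mm tall, on the other side of the rack from the bar. Origin at the centre of its underside.
- bowl: Bystander: clay bowl, 110 mm across, 50 mm tall, far right. Origin at the centre of its underside.
- pot: Bystander: white pot with brushes, 80 mm across, 200 mm tall with the brushes, far left. Origin at the centre of its underside.
- shell: Bystander: terracotta cone, 64 mm across, 38 mm tall, far right. Origin at the centre of its underside.
Mind the look-alikes: they are no part of the job. What is shaped like the bar but turquoise is not meant.

How it is judged:
By the outcome, as a careful person would: the job done as asked, in the order asked, and still so for the second after the job is handed in, with the robot touching nothing.
It also fails if it takes over 72 s, if anything falls off the work surface, if the arm or the gripper's body presses on something with over 40 N, if the wrist force passes 120 N, or if a joint passes its speed limit or range.

ROBOT

A 6-joint arm with a two-finger parallel gripper is mounted at the origin on the work surface. World frame = base frame: x ahead of the robot, y to its left, z up, the work surface at z = 0. Lengths are in mm, angles in rad, forces in N, time in s.
With the tool pointing down it reaches from about 350 to 875 mm from the base axis. Payload 4.2 kg.
Tool frame: the origin (TCP) lies midway between the tips of the shut fingers; the grasp point (between the pads) lies 19 mm behind it; z points along the fingers, y is the direction in which the jaws open and shut (so a half turn about z gives the same grasp; the last joint's range is limited). The gripper opens to 85 mm and grips with 20 to 120 N. Pads are 22 mm wide; open, the fingers measure 114 mm over their backs; the gripper's body (76 mm by 85 mm) begins 54 mm behind the grasp point. The pads swing forward as they close: fully open they stand 13 mm farther back than shut.
Start: joints at [-0.851, 0.385, 0.008, 0, -1.194, -0.259], TCP at [277.927, -559.782, 231.312] pointing down, gripper open.
Joint ranges: [-3.14, 3.14], [-1.21, 2.06], [-1.07, 1.41], [-3.16, 2.05], [-2.99, -0.16], [-3.1, 3.1]. Speed limits (rad/s): [2.79, 2.79, 3.14, 3.14, 3.14, 3.14].

INTERFACE

Orientations are given as a unit quaternion [x, y, z, w].
In Python, from bench import read_state, get_image, job_done, search_frame, regions_of gives the robot as it stands.
- The arm moves only by the tool servo_tool, never from a script. Its arguments are lists of equal length, an entry for each row: "turn": the turn, a rotation vector about the world's x, y, z in rad, a list of three; "dp": the shift along the world's x, y, z in m, a list of three; "fingers": the finger opening in m, from 0 to 0.0854. In form: {"turn": [[rx, ry, rz], ...], "dp": [[tx, ty, tz], ...], "fingers": [fingers, ...]}. A call has exactly 5 rows; each row shifts and turns the pose as measured when the row begins; what a row does not reach is not made up. A row lasts 1/8 s, in which the tool goes at most 62.5 mm and 10.7 degrees, less where a joint would pass 70% of its speed; a pose out of reach is approached as far as the arm can. A call is refused whole if a number of a shift passes 0.0625 or a number of a turn 0.188, either way. A call with a gripper value outside its range is refused whole. The fingers move at their own pace and stop on an object; the grip force is fixed at half the most. Time passes only in rows, so rows that do not move let the fingers close, or fill a call up. It gives the time, the measured TCP pose, the force and the opening at its end, in the units of the state.
- read_state(): the state, without advancing time (a new reading comes with each control period).
- get_image(name): name is "scene" or "top" or "wrist"; returns a dict with "img" (384x512x3 uint8, red, green, blue), "vfov" (degrees; the focal length in pixels is half the picture's height over the tangent of half this angle, whatever the lens; pixels are square), "cx", "cy" (the principal point, pixels), "world_from_camera" (4x4, takes a point from camera to world coordinates); the wrist camera has in their place "mount" (4x4, takes a point from camera to tool coordinates, whose origin is the TCP and whose axes are the flange's). Camera axes: x right, y down, z forward; pixel columns grow to the right and rows downward; lengths in mm; the calibration is good to about 2 mm. A picture is of the moment at which its call begins: read the wrist's pose just before it. There is no depth.
- job_done(): hands the job in, once; it reports no verdict.
Trained networks look in the newest picture that a camera, given by its name, has taken for a name from the list of things; names that differ only in an ending like _2 or _b are one class to them, and where a whole thing is asked for, a point or a joint stands for the part that bears it (a point fixed in the world has none). Each returns a list of dicts, best first, with "score" (0 to 1); they miss things now and then, are a little off and sometimes report something else, mostly with a low value. They report only what shows in the picture. A call takes as long as a camera call. They do not tell look-alikes from the thing itself.
- search_frame(query, camera): "box" ([left, top, width, height] in pixels, round what is visible of it).
- regions_of(query, camera): "region" (384x512 bool, what is visible of it) and "box" ([left, top, width, height] in pixels, round what is visible of it).
The state is a dict: "clock": time; "joints": joint angles; "joint_vel": joint speeds; "joint_efforts": joint torques, N m; "position": TCP position; "ee_rot": TCP orientation; "contact_force": force on the tool from outside, world axes, zero at the start; "wrist_torque": the same for the moment, N m; "gripper_width": finger opening in mm.
Only numpy, scipy, OpenCV 4.12 (cv2) and the standard library are available. Lean on these libraries where they do the work, as an engineer would, in place of code of your own. Each camera call takes 0.05 s, during which the arm holds its last target. There are 200 camera calls.

## Working session

There is one attempt and no reset: what is moved stays moved. The work goes in short steps, Python scripts to look and compute and a tool call to move; the robot and the scene stay as the last step left them, time stands still between calls to the robot, and variables do not carry over. Pictures are saved under pics/ and viewed, about 8 in all and at most 12, crops included, and the job is handed in when it is done.

Besides the shell and the picture viewer there is one more tool, called after ">>>" as name(argument=value, ...) on one line, values as JSON. servo_tool: Moves the arm, as the interface text tells. Its arguments: {"type":"object","properties":{"turn":{"type":"array","items":{"type":"array","items":{"type":"number"}}},"dp":{"type":"array","items":{"type":"array","items":{"type":"number"}}},"fingers":{"type":"array","items":{"type":"number"}}},"required":["turn","dp","fingers"]}

```bash
ls; mkdir -p pics
cat > h.py <<'E'
import numpy as np, cv2
from bench import *
from scipy.spatial.transform import Rotation as R
def K(d):
    f=192/np.tan(np.radians(d['vfov'])/2); return f,d['cx'],d['cy']
def ray(d,u,v):
    f,cx,cy=K(d); T=np.array(d['world_from_camera']); r=T[:3,:3]@np.array([(u-cx)/f,(v-cy)/f,1]); return T[:3,3],r
def atz(d,u,v,z):
    o,r=ray(d,u,v); return o+r*(z-o[2])/r[2]
def proj(d,P):
    f,cx,cy=K(d); T=np.linalg.inv(np.array(d['world_from_camera'])); p=T[:3,:3]@np.array(P,float)+T[:3,3]; return p[0]/p[2]*f+cx,p[1]/p[2]*f+cy
def wristfix(d,s):
    T=np.eye(4);T[:3,:3]=R.from_quat(s['ee_rot']).as_matrix();T[:3,3]=s['position'];d['world_from_camera']=T@np.array(d['mount']);return d
E
python3 - <<'E'
from h import *
print(read_state())
a=[]
for c in ['scene','top']:
    d=get_image(c); print(c,d['vfov'],d['cx'],d['cy'],np.round(d['world_from_camera'],3).tolist())
    cv2.imwrite(f'pics/{c}0.png',cv2.cvtColor(d['img'],cv2.COLOR_RGB2BGR))
    for q in ['tile','bar','jar','bowl','pot','shell','rack']:
        print(c,q,[(np.round(x['box']).tolist(),round(x['score'],2)) for x in search_frame(q,c)][:4])
E
```

```text
pics
{'clock': 0.0, 'joints': array([-8.51360373e-01,  3.85584254e-01,  6.62502892e-03, -4.91448183e-04,
       -1.19401861e+00, -2.58573066e-01]), 'joint_vel': array([ 0.00012184,  0.00010102, -0.00019674,  0.00092026,  0.00101992,
       -0.00090677]), 'joint_efforts': array([-9.87786893e-05, -3.92291987e+01,  1.88403761e+01,  4.18612272e+00,
       -4.57141141e-03, -3.25740928e-06]), 'position': array([ 277.68858423, -559.26727871,  230.20568529]), 'ee_rot': array([-2.28309181e-01,  9.73588042e-01,  1.07020373e-03, -3.10756680e-04]), 'contact_force': array([ 0.61506324,  0.14336531, -0.01768852]), 'wrist_torque': array([-0.01901607,  0.0243854 ,  0.02973042]), 'gripper_width': 85.54589504779592}
scene 53.069412927709394 255.56871037982188 196.13226505492048 [[0.084, 0.874, -0.479, 1039.42], [0.996, -0.071, 0.045, -114.165], [0.006, -0.481, -0.877, 1005.058], [0.0, 0.0, 0.0, 1.0]]
scene tile [([261.0, 184.0, 60.0, 53.0], 0.97)]
scene bar [([194.0, 150.0, 54.0, 42.0], 0.95), ([313.0, 117.0, 26.0, 52.0], 0.94), ([158.0, 168.0, 14.0, 60.0], 0.89)]
scene jar [([383.0, 151.0, 29.0, 37.0
[... 179 characters left out ...]
0], 0.64), ([282.0, 161.0, 80.0, 81.0], 0.37)]
scene rack [([283.0, 160.0, 80.0, 80.0], 0.72)]
top 52.19442454777896 256.4298895631472 190.8709390884221 [[-0.001, -0.999, 0.052, 459.778], [-1.0, -0.0, -0.023, -48.823], [0.023, -0.052, -0.998, 1066.523], [0.0, 0.0, 0.0, 1.0]]
top tile [([184.0, 129.0, 69.0, 67.0], 0.96)]
top bar [([342.0, 173.0, 27.0, 66.0], 0.95), ([137.0, 231.0, 46.0, 68.0], 0.82), ([258.0, 209.0, 65.0, 53.0], 0.72), ([384.0, 145.0, 23.0, 24.0], 0.58)]
top jar [([73.0, 196.0, 41.0, 30.0], 0.92)]
top bowl [([329.0, 95.0, 43.0, 42.0], 0.86)]
top pot [([81.0, 105.0, 52.0, 40.0], 0.97)]
top shell [([383.0, 143.0, 21.0, 30.0], 0.65)]
top rack [([145.0, 128.0, 51.0, 65.0], 0.78)]
```

Run:
```python
import cv2
a=cv2.imread('pics/top0.png')[80:320,50:450]
cv2.imwrite('pics/top0c.png',cv2.resize(a,None,fx=2,fy=2,interpolation=cv2.INTER_CUBIC))
a=cv2.imread('pics/scene0.png')[100:310,100:440]
cv2.imwrite('pics/scene0c.png',cv2.resize(a,None,fx=2.3,fy=2.3,interpolation=cv2.INTER_CUBIC))
```

```text
(no output)
```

View pics/top0c.png

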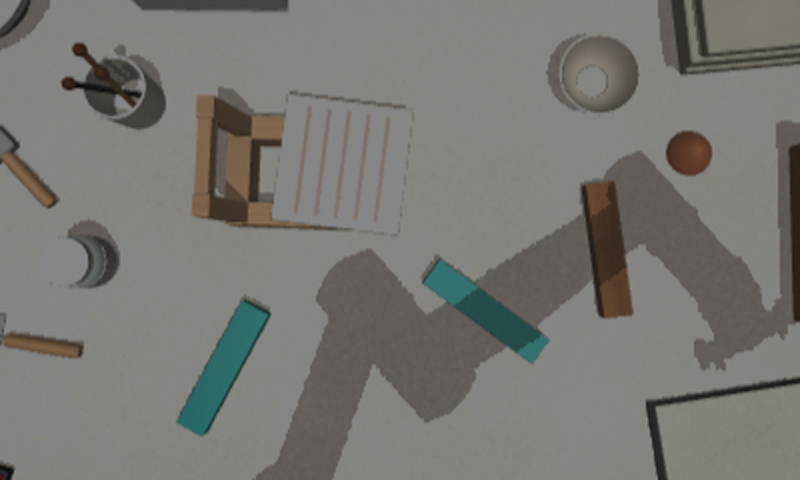

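View pics/scene0c.png

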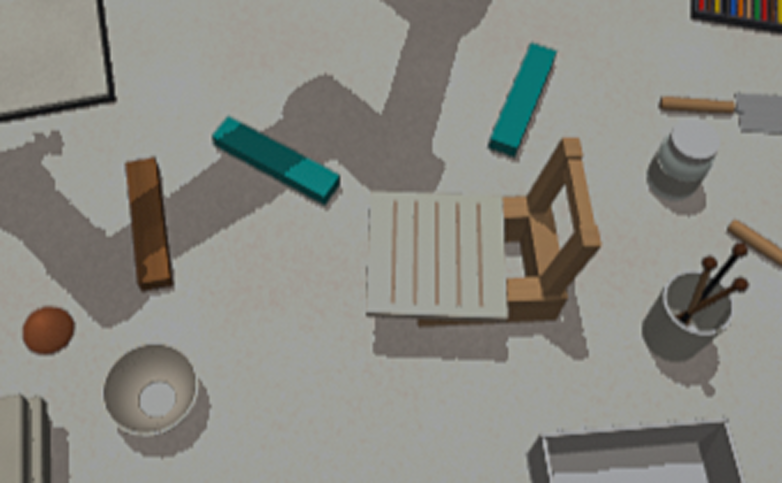

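Scene: the brown bar is at top-image px (353,204), on the right. The look-alikes are turquoise bars at (161,263) and (293,235). Tile is at (221,161), the rack posts at its left (~(152,158)), jar at (93,211), bowl at (350,117), cone at (394,157). I choose the brown one.

Run:
```python
from h import *
for c in ['top','scene']:
    d=get_image(c)
    r=regions_of('tile',c)[0]['region'].astype(np.uint8)
    m=cv2.minAreaRect(np.argwhere(r)[:,::-1].astype(np.float32)); b=cv2.boxPoints(m)
    print(c,'tile',[np.round(atz(d,*p,84)[:2],1).tolist() for p in b])
    im=cv2.cvtColor(d['img'],cv2.COLOR_RGB2HSV)
    for x in regions_of('bar',c):
        g=x['region']; h=np.median(im[g],axis=0); 
        m=cv2.minAreaRect(np.argwhere(g)[:,::-1].astype(np.float32)); b=cv2.boxPoints(m)
        print(c,'bar hsv',h,[np.round(atz(d,*p,28)[:2],1).tolist() for p in b])
    for q,z in [('jar',100),('bowl',50),('pot',100),('shell',20)]:
        for x in search_frame(q,c)[:1]:
            l,t,w,hh=x['box']; print(c,q,np.round(atz(d,l+w/2,t+hh/2,z)[:2]),x['score'])
d=get_image('wrist'); print(d['vfov'],d['cx'],d['cy'],np.round(d['mount'],3).tolist())
d=get_image('top')
# from crop clicks: crossbeam front corners / post tops
for n,(u,v),z in [('beam frontcorner far',(250,136),70),('beam front near',(248,206),70),('post top far',(214,98),200),('post top near',(210,216),200)]:
    print(n,np.round(atz(d,50+u/2,80+v/2,z)))
```

```text
top tile [[511.6, 109.3], [675.3, 89.0], [654.3, -71.5], [490.4, -49.7]]
top bar hsv [ 89. 136.  77.] [[435.3, -83.1], [467.4, -107.3], [359.8, -250.6], [328.0, -226.1]]
top bar hsv [ 13. 122.  66.] [[564.9, -293.6], [571.7, -342.8], [392.9, -364.8], [386.4, -316.0]]
top bar hsv [ 89. 152. 107.] [[255.2, 238.2], [417.5, 152.2], [396.1, 112.6], [234.0, 199.0]]
top jar [463. 333.] 0.65
top bowl [ 712. -318.] 0.56
top pot [675. 298.] 0.72
top shell [ 603. -448.] 0.79
scene tile [[658.9, -69.2], [495.7, -49.1], [516.7, 120.2], [678.1, 87.7]]
scene bar hsv [ 14. 157.  73.] [[391.5, -360.8], [390.0, -315.7], [579.2, -296.3], [580.2, -338.0]]
scene bar hsv [ 89. 233. 116.] [[408.5, 112.5], [232.7, 203.9], [256.8, 239.7], [429.7, 146.5]]
scene bar hsv [ 89. 219.  77.] [[374.3, -255.8], [322.7, -232.4], [437.9, -75.0], [485.2, -100.7]]
scene jar [486. 330.] 0.76
scene bowl [ 717. -316.] 0.91
scene pot [684. 293.] 0.65
scene shell [ 624. -447.] 0.88
62.96957021532103 256.01086961927024 184.8137913802376 [[0.001, -0.96, -0.279, 69.967], [1.0, 0.001, -0.0, 0.527], [0.0, -0.279, 0.96, -142.971], [0.0, 0.0, 0.0, 1.0]]
beam frontcorner far [621. 136.  70.]
beam front near [532. 138.  70.]
post top far [643. 152. 200.]
post top near [511. 155. 200.]
```

>>> servo_tool(turn=[[0,0,-0.06],[0,0,-0.06],[0,0,-0.06],[0,0,-0.06],[0,0,-0.06]], dp=[[0.02,0.03,0.04],[0.03,0.05,0.03],[0.03,0.05,0.03],[0.03,0.05,0.03],[0.03,0.05,0.03]], fingers=[0.04,0.04,0.04,0.04,0.04])

```text
clock: 2.22
position: [411.6, -335.9, 385.2]
ee_rot: [-0.072, 0.997, 0.003, -0.001]
contact_force: [1.6, 0.1, -0.1]
gripper_width: 39.9
```

>>> servo_tool(turn=[[0,0,-0.04],[0,0,-0.04],[0,0,-0.04],[0,0,-0.04],[0,0,0]], dp=[[0.03,0.06,0],[0.03,0.06,0],[0.03,0.06,0],[0.03,0.06,0],[0.03,0.06,0]], fingers=[0.04,0.04,0.04,0.04,0.04])

```text
clock: 2.85
position: [550.8, -55.9, 389.6]
ee_rot: [0.011, 1.0, 0.002, 0.004]
contact_force: [0.7, -1.7, 0.9]
gripper_width: 40.1
```

Run:
```python
from h import *
import pickle
get_image('top'); get_image('top')
s=read_state(); d=wristfix(get_image('wrist'),s)
print(s['position'],s['ee_rot'],s['joints'].round(3),np.abs(s['joint_vel']).max())
pickle.dump(d,open('w1.pkl','wb'))
cv2.imwrite('pics/w1.png',cv2.resize(cv2.cvtColor(d['img'],cv2.COLOR_RGB2BGR),(768,576),interpolation=cv2.INTER_CUBIC))
```

```text
[552.17067804 -53.20968741 387.95994412] [0.00828194 0.99995868 0.00204075 0.00314525] [ 0.195  0.193  0.125 -0.003 -1.495 -1.782] 0.06908054801053576
```

View pics/w1.png

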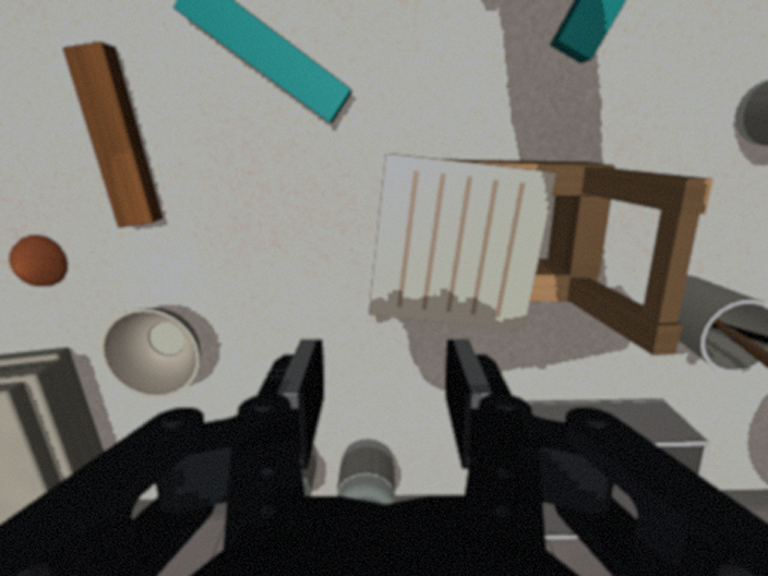

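Run:
```python
import cv2,pickle
d=pickle.load(open('w1.pkl','rb'))
a=cv2.cvtColor(d['img'],cv2.COLOR_RGB2BGR)[95:245,240:490]
a=cv2.resize(a,(750,450),interpolation=cv2.INTER_CUBIC)
a=cv2.convertScaleAbs(a,alpha=1.5)
cv2.imwrite('pics/w1c.png',a)
```

```text
(no output)
```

View pics/w1c.png

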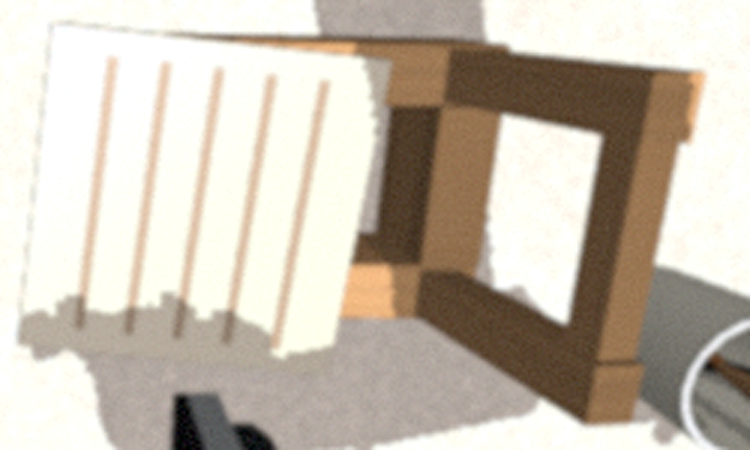

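Run:
```python
from h import *
import pickle
from scipy.optimize import least_squares
d=pickle.load(open('w1.pkl','rb'))
c=lambda p:(240+p[0]/3,95+p[1]/3)
M=[((449,50),(90,67.5,70)),((443,105),(90,42.5,70)),((421,268),(90,-42.5,70)),((414,318),(90,-67.5,70)),((440,107),(90,40,70)),((420,265),(90,-40,70)),((658,72),(108,67.5,199)),((584,420),(108,-67.5,199))]
def w(q,p):
    a=q[2]; return [q[0]+np.cos(a)*p[0]-np.sin(a)*p[1],q[1]+np.sin(a)*p[0]+np.cos(a)*p[1],p[2]]
res=lambda q:np.concatenate([np.array(proj(d,w(q,m)))-c(u) for u,m in M])
q=least_squares(res,[580,60,1.55]).x
print('rack',q,np.degrees(q[2]));print(res(q).reshape(-1,2).round(1).tolist())
T=[((52,22),(-80,80,84)),((390,60),(80,80,84)),((335,348),(80,-80,84)),((18,340),(-80,-80,84))]
rt=lambda q:np.concatenate([np.array(proj(d,w(q,m)))-c(u) for u,m in T])
t=least_squares(rt,[580,20,1.45]).x
print('tile',t,np.degrees(t[2]),rt(t).round(1))
# check rack and tile in top and scene
out=[]
for cam in ['top','scene']:
    e=get_image(cam); im=cv2.cvtColor(e['img'],cv2.COLOR_RGB2BGR)
    im=cv2.resize(im,None,fx=4,fy=4,interpolation=cv2.INTER_CUBIC)
    P=[w(q,m) for m in [(-50,70,70),(120,70,70),(120,-70,70),(-50,-70,70),(90,70,70),(90,-70,70),(108,67.5,199),(108,-67.5,199)]]+[w(t,m[1]) for m in T]
    uv=np.array([proj(e,p) for p in P]); 
    for i,(x,y) in enumerate(uv): cv2.circle(im,(int(4*x+2),int(4*y+2)),2,(0,0,255) if i<8 else (255,0,0),-1)
    x0,y0=(uv.min(0)*4-30).astype(int); out.append(cv2.resize(im[y0:y0+400,x0:x0+400],(400,400)))
cv2.imwrite('pics/chk.png',cv2.convertScaleAbs(np.hstack(out),alpha=1.3))
R0=w(q,(0,0,0))
# tile in rack frame
a=q[2];dx=np.array(t[:2])-q[:2];print('tile in rack',np.cos(a)*dx[0]+np.sin(a)*dx[1],-np.sin(a)*dx[0]+np.cos(a)*dx[1],np.degrees(t[2]-a))
```

```text
rack [575.64143502  49.60929569   1.53665216] 88.04368313760389
[[0.4, -0.5], [-0.1, -1.2], [-0.4, 0.4], [-0.1, -0.9], [0.7, -0.1], [0.2, -0.2], [-0.8, 0.0], [0.3, 2.1]]
tile [580.8588755   21.43322907   1.46945145] 84.19336647323452 [-1.2 -1.7  0.8 -4.2 -0.6  6.3  1.1  0.8]
tile in rack -27.981533475727158 -6.176260965602385 -3.8503166643693683
```

View pics/chk.png

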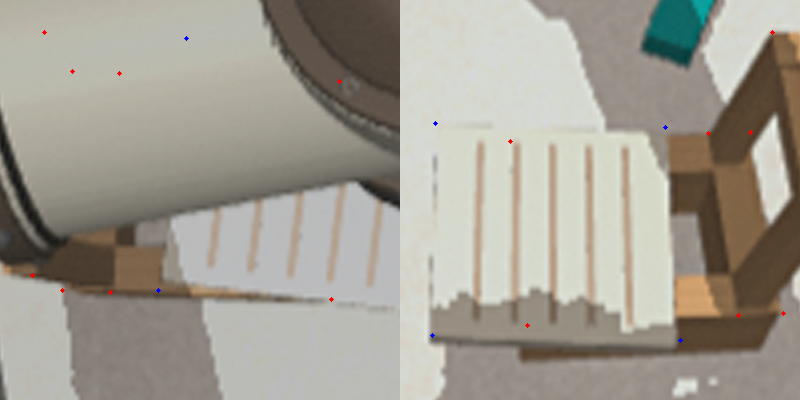

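Rack fit agrees with the scene picture: the rack origin is near (576, 50), its x axis points at 88°, and the tile is 38 mm short of the rest. Next I bring the tool horizontal, to the right of the tile and high up, and check clearance.

>>> servo_tool(turn=[[0,0,-0.085],[0.174,-0.017,0],[0.174,-0.017,0],[0.174,-0.017,0],[0.174,-0.017,0]], dp=[[0,-0.02,-0.01],[0.002,-0.02,-0.02],[0.002,-0.02,-0.02],[0.002,-0.02,-0.02],[0.002,-0.02,-0.02]], fingers=[0.04,0.04,0.04,0.04,0.04])

```text
clock: 3.72
position: [556.8, -162.7, 304.1]
ee_rot: [0.052, 0.934, 0.352, 0.027]
contact_force: [0.9, 0.4, -1.6]
gripper_width: 40.1
```

>>> servo_tool(turn=[[0.174,-0.017,0],[0.174,-0.017,0],[0.174,-0.017,0],[0.174,-0.017,0],[0.174,-0.017,0]], dp=[[0.002,0,-0.02],[0.002,0,-0.02],[0.002,0,-0.02],[0.002,0,-0.02],[0.002,0,-0.01]], fingers=[0.04,0.04,0.04,0.04,0.04])

```text
clock: 4.35
position: [563.8, -176.8, 215.4]
ee_rot: [0.052, 0.689, 0.721, 0.052]
contact_force: [-0.3, -0.5, 0.5]
gripper_width: 40.1
```

```bash
cat > st.py <<'E'
from h import *
s=read_state(); r=R.from_quat(s['ee_rot']).as_matrix()
print('t',s['clock'],'pos',s['position'].round(1),'z',r[:,2].round(3),'y',r[:,1].round(3),'j',s['joints'].round(2),'F',s['contact_force'].round(1),'g',round(s['gripper_width'],1))
E
python3 - <<'E'
import st
from h import *
d=get_image('scene')
cv2.imwrite('pics/s2.png',cv2.resize(cv2.cvtColor(d['img'],cv2.COLOR_RGB2BGR)[60:340,60:450],None,fx=2,fy=2,interpolation=cv2.INTER_CUBIC))
E
```

```text
t 4.35 pos [ 563.8 -176.8  215.4] z [0.146 0.988 0.046] y [-0.003 -0.046  0.999] j [-0.68  0.82  0.3  -1.33 -2.05 -1.  ] F [-0.3 -0.5  0.5] g 40.1
```

View pics/s2.png

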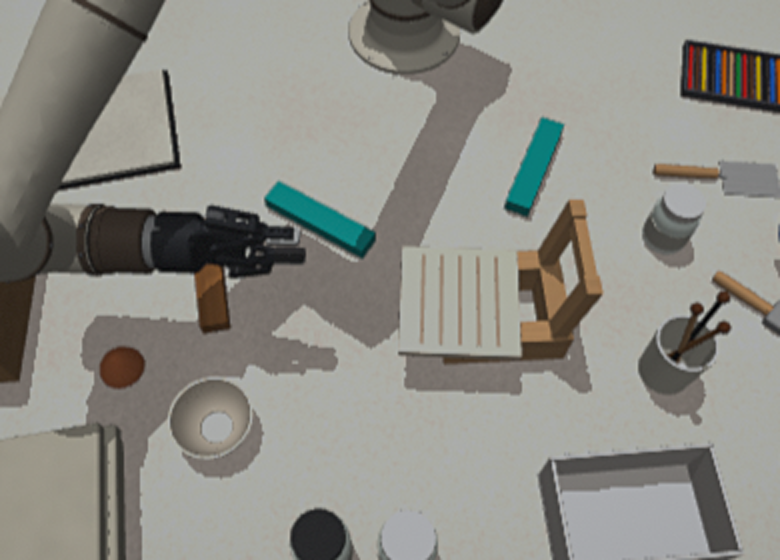

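>>> servo_tool(turn=[[-0.08,0.008,0.024],[-0.08,0.008,0.024],[0,0,0],[0,0,0],[0,0,0]], dp=[[0.002,0.01,-0.03],[0,0.01,-0.03],[0,0.01,-0.03],[0,0.01,-0.03],[0,0,0]], fingers=[0.04,0.04,0.04,0.04,0.04])

```text
clock: 5.03
position: [562.6, -144.5, 84.5]
ee_rot: [0.046, 0.748, 0.662, 0.033]
contact_force: [-0.3, -0.0, 0.0]
gripper_width: 39.8
```

Run:
```python
from h import *
import pickle
get_image('top');import st
s=read_state(); d=wristfix(get_image('wrist'),s); pickle.dump(d,open('w2.pkl','wb'))
a=cv2.cvtColor(d['img'],cv2.COLOR_RGB2BGR)
# mark predicted right-edge corners etc
yaw=np.radians(84.3); e=np.array([np.cos(yaw),np.sin(yaw)]); n=np.array([-e[1],e[0]]); c=np.array([573.5,-59.5])
a=cv2.resize(a,(768,576),interpolation=cv2.INTER_CUBIC)
for k in (-80,0,80):
    for z in (70,84):
        u,v=proj(d,[*(c+n*k),z]); cv2.circle(a,(int(u*1.5),int(v*1.5)),3,(0,0,255),-1)
cv2.imwrite('pics/w2.png',a)
```

```text
t 5.075 pos [ 563.2 -145.5   86. ] z [ 0.11   0.986 -0.124] y [0.022 0.122 0.992] j [-0.6   0.92  0.24 -1.15 -1.86 -0.81] F [-0.1 -0.2  0.9] g 39.9
```

View pics/w2.png

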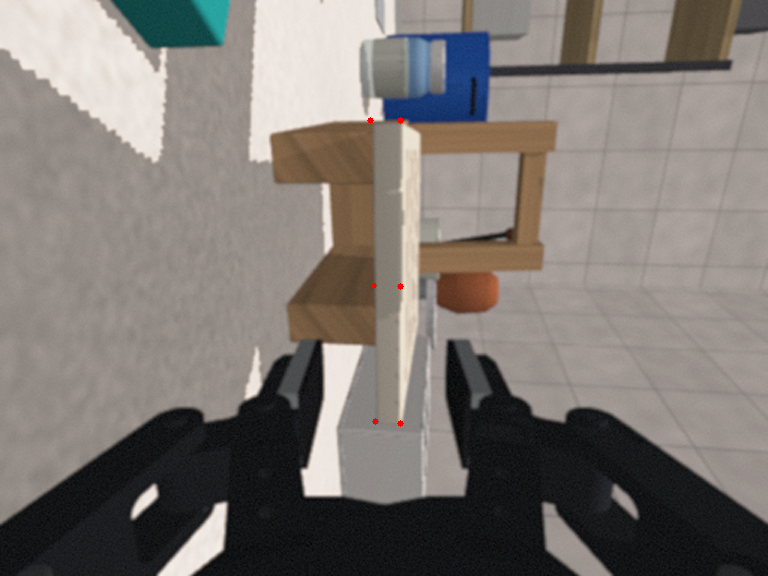

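>>> servo_tool(turn=[[0,0,0],[0,0,0],[0,0,0],[0,0,0],[0,0,0]], dp=[[0.003,0.03,0],[0.003,0.03,0],[0.003,0.025,-0.001],[0.002,0.02,-0.001],[0,0.003,0]], fingers=[0.04,0.04,0.04,0.04,0.04])

```text
clock: 5.75
position: [576.7, -37.2, 90.4]
ee_rot: [0.041, 0.751, 0.657, 0.04]
contact_force: [-0.7, -4.0, 1.0]
gripper_width: 40.1
```

```bash
python3 st.py
```

```text
t 5.75 pos [576.7 -37.2  90.4] z [ 0.114  0.985 -0.133] y [0.009 0.132 0.991] j [-0.46  0.86  0.11 -1.23 -1.73 -0.76] F [-0.7 -4.   1. ] g 40.1
```

>>> servo_tool(turn=[[0,0,0],[0,0,0],[0,0,0],[0,0,0],[0,0,0]], dp=[[0,0,0.004],[0,0,0.002],[0,0,0],[0,0,0],[0,0,0]], fingers=[0.03,0.02,0.01,0.0,0.0])

```text
clock: 6.38
position: [576.6, -38.7, 96.2]
ee_rot: [0.042, 0.751, 0.657, 0.04]
contact_force: [-0.2, -0.3, -0.4]
gripper_width: 0.3
```

Run:
```python
import st
from h import *
d=get_image('wrist')
cv2.imwrite('pics/w3.png',cv2.cvtColor(d['img'],cv2.COLOR_RGB2BGR))
```

```text
t 6.375 pos [576.6 -38.7  96.2] z [ 0.115  0.984 -0.133] y [0.009 0.133 0.991] j [-0.47  0.85  0.11 -1.23 -1.73 -0.77] F [-0.2 -0.3 -0.4] g 0.3
```

View pics/w3.png

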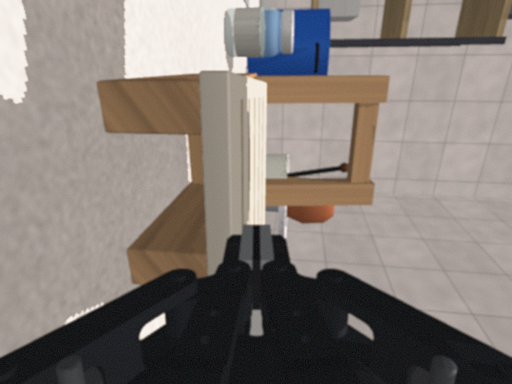

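>>> servo_tool(turn=[[0,0,0],[0,0,0],[0,0,0],[0,0,0],[0,0,0]], dp=[[-0.003,-0.03,0],[-0.003,-0.03,0],[-0.002,-0.02,-0.005],[0,0,-0.01],[0,0,0]], fingers=[0.0,0.0,0.05,0.05,0.05])

```text
clock: 7.05
position: [568.1, -121.4, 79.7]
ee_rot: [0.042, 0.751, 0.658, 0.04]
contact_force: [0.1, 1.1, -0.0]
gripper_width: 50.3
```

Run:
```python
import st
from h import *
from scipy.optimize import least_squares
s=read_state(); d=wristfix(get_image('wrist'),s)
a=cv2.cvtColor(d['img'],cv2.COLOR_RGB2BGR)
a=cv2.resize(a,(768,576),interpolation=cv2.INTER_CUBIC)
yaw=np.radians(84.3); e=np.array([np.cos(yaw),np.sin(yaw)]); n=np.array([-e[1],e[0]]); c=np.array([573.5,-59.5])
for k in (-80,0,80):
    for z in (70,84):
        u,v=proj(d,[*(c+n*k),z]); cv2.circle(a,(int(u*1.5),int(v*1.5)),2,(0,0,255),-1)
cv2.imwrite('pics/w4.png',a)
```

```text
t 7.05 pos [ 568.1 -121.4   79.7] z [ 0.116  0.985 -0.131] y [0.011 0.131 0.991] j [-0.57  0.92  0.21 -1.17 -1.82 -0.78] F [ 0.1  1.1 -0. ] g 50.3
```

View pics/w4.png

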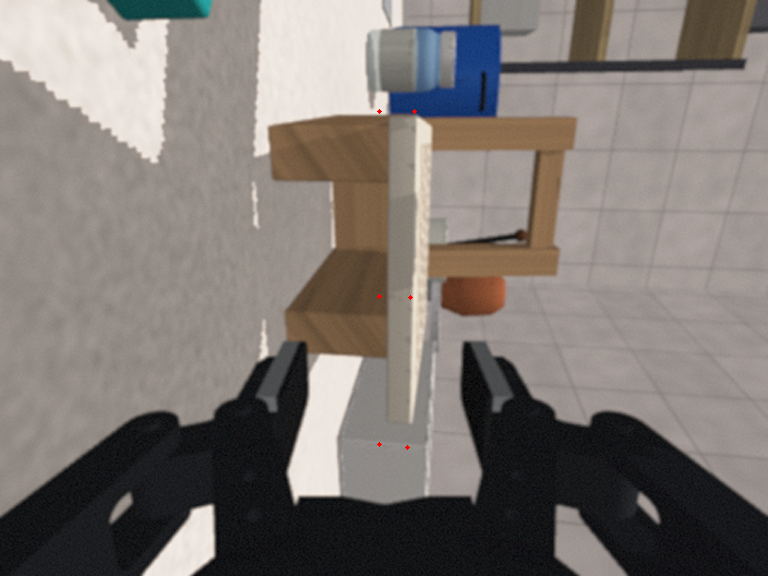

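Run:
```python
from h import *
from scipy.optimize import least_squares
s=read_state(); d=wristfix(get_image('wrist'),s)
C=[((388,115),80,70),((418,115),80,84),((387,420),-80,70),((411,421),-80,84)]
def f(q):
    e=np.array([np.cos(q[2]),np.sin(q[2])]);n=np.array([-e[1],e[0]]);o=[]
    for (u,v),k,z in C:
        p=proj(d,[*(q[:2]+n*k),z+q[3]]); o+= [p[0]*1.5-u,p[1]*1.5-v]
    return np.array(o)
r=least_squares(f,[573,-50,1.47,0]); print(r.x,np.degrees(r.x[2]),f(r.x).round(1))
q=[575.64,49.61,1.53665]; dx=r.x[:2]-q[:2]; a=q[2]
print('edge in rack',np.cos(a)*dx[0]+np.sin(a)*dx[1],-np.sin(a)*dx[0]+np.cos(a)*dx[1],np.degrees(r.x[2]-a))
```

```text
[576.46065073 -36.97904337   1.47901337   0.80181777] 84.7412239181837 [-0.3  0.1  0.6  0.  -0.7 -0.6  0.4  0.5]
edge in rack -86.51055133237764 -3.776295583387349 -3.30233567059425
```

>>> servo_tool(turn=[[0,0,0],[0,0,0],[0,0,0],[0,0,0],[0,0,0]], dp=[[0.003,0.03,0],[0.003,0.03,0],[0.003,0.025,0],[0.002,0.02,0],[0,0,0]], fingers=[0.05,0.05,0.05,0.05,0.05])

```text
clock: 7.78
position: [579.9, -8.7, 81.6]
ee_rot: [0.04, 0.751, 0.658, 0.04]
contact_force: [0.3, -0.7, 0.2]
gripper_width: 50.1
```

```bash
python3 st.py
```

```text
t 7.775 pos [579.9  -8.7  81.6] z [ 0.112  0.985 -0.132] y [0.007 0.132 0.991] j [-0.43  0.87  0.08 -1.25 -1.69 -0.74] F [ 0.3 -0.7  0.2] g 50.1
```

>>> servo_tool(turn=[[0,0,0],[0,0,0],[0,0,0],[0,0,0],[0,0,0]], dp=[[-0.001,-0.005,0.003],[0,0,0.004],[0,0,0.004],[0,0,0.002],[0,0,0]], fingers=[0.04,0.03,0.02,0.01,0.0])

```text
clock: 8.4
position: [578.7, -16.4, 94.1]
ee_rot: [0.041, 0.752, 0.657, 0.04]
contact_force: [-0.8, 1.4, -1.0]
gripper_width: 12.6
```

```bash
python3 st.py
```

```text
t 8.4 pos [578.7 -16.4  94.1] z [ 0.115  0.984 -0.135] y [0.01  0.134 0.991] j [-0.44  0.85  0.09 -1.25 -1.7  -0.76] F [-0.8  1.4 -1. ] g 12.6
```

>>> servo_tool(turn=[[0,0,0],[0,0,0],[0,0,0],[0,0,0],[0,0,0]], dp=[[0,0,0],[0,0,0],[0,0,0.001],[0,0,0.001],[0,0,0]], fingers=[0.0,0.0,0.0,0.0,0.0])

```text
clock: 9.02
position: [578.7, -16.6, 94.8]
ee_rot: [0.042, 0.753, 0.656, 0.04]
contact_force: [-0.3, 0.6, -2.9]
gripper_width: 12.7
```

Run:
```python
import st
from h import *
import pickle
s=read_state(); d=wristfix(get_image('wrist'),s); pickle.dump(d,open('w5.pkl','wb'))
cv2.imwrite('pics/w5.png',cv2.resize(cv2.cvtColor(d['img'],cv2.COLOR_RGB2BGR),(768,576),interpolation=cv2.INTER_CUBIC))
```

```text
t 9.025 pos [578.7 -16.6  94.8] z [ 0.115  0.984 -0.137] y [0.012 0.136 0.991] j [-0.44  0.84  0.09 -1.25 -1.7  -0.76] F [-0.3  0.6 -2.9] g 12.7
```

View pics/w5.png

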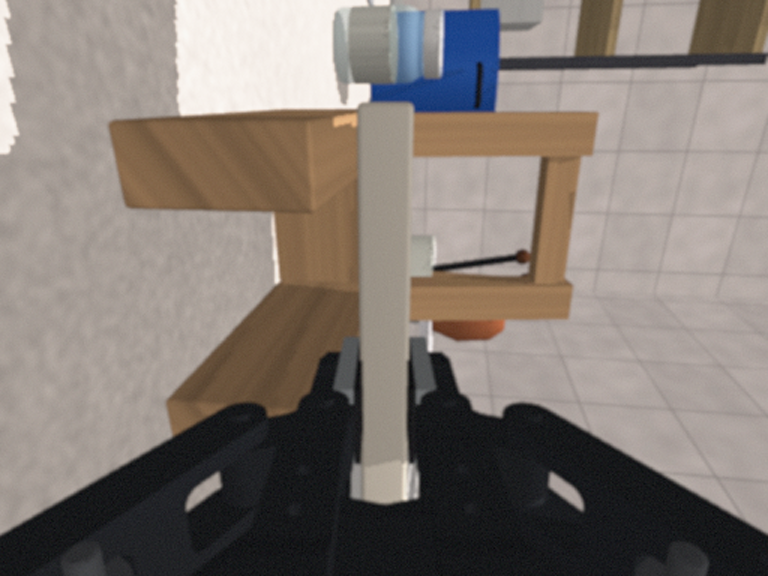

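Run:
```python
from h import *
import pickle
from scipy.optimize import least_squares
d=pickle.load(open('w5.pkl','rb')); M=dict(d); M['world_from_camera']=d['mount']
C=[((359,103),-80,-7),((413,103),-80,7),((351,500),80,-7),((419,500),80,7)]
for sx in (1,-1):
  def f(q):
    o=[]
    for (u,v),k,w in C:
        k*=sx; p=proj(M,[q[0]+k*np.cos(q[2]),w+q[3],q[1]+k*np.sin(q[2])]); o+=[p[0]*1.5-u,p[1]*1.5-v]
    return np.array(o)
  r=least_squares(f,[0,-20,0,0]);print(sx,r.x,r.cost,f(r.x).round(1))
```

```text
1 [43.46682417  4.46617911 -2.13191393  0.80644327] 115.2009928552549 [  9.5  -0.3 -11.7  -0.3  -0.2   0.1   1.3   0.2]
-1 [ 2.05416751  2.37585375 -0.25489192  0.94562148] 304.9990316798743 [ -1.3  -0.3   1.2  -0.3  17.5   0.6 -17.4   0.6]
```

Run:
```python
from h import *
import pickle
from scipy.optimize import least_squares
d=pickle.load(open('w5.pkl','rb')); M=dict(d); M['world_from_camera']=d['mount']
def run(vb,fix):
  C=[((359,103),80,-7),((413,103),80,7),((361,vb),-80,-7),((408,vb),-80,7)]
  def f(q):
    o=[]
    for (u,v),k,w in C:
        p=proj(M,[q[0]+k*np.cos(q[2]),w+q[3],q[1]+k*np.sin(q[2])]); o+=[p[0]*1.5-u,p[1]*1.5-v]
    return np.array(o)
  r=least_squares(f,[0,-20,0,0]);print(vb,r.x.round(2),r.cost,f(r.x).round(1))
for vb in (450,460,470,480): run(vb,0)
```

```text
450 [ 5.84 14.81 -0.4   0.91] 72.5645588114093 [-1.1 -0.1  0.7 -0.1  8.8  0.2 -8.1  0.2]
460 [ 4.87 12.71 -0.37  0.9 ] 67.9588522232426 [-1.1 -0.1  0.6 -0.1  8.6  0.2 -7.8  0.2]
470 [ 4.   10.62 -0.33  0.9 ] 63.30209362420899 [-1.  -0.1  0.5 -0.1  8.3  0.2 -7.5  0.2]
480 [ 3.21  8.54 -0.3   0.9 ] 58.6142470880782 [-0.9 -0.1  0.4 -0.1  8.   0.2 -7.2  0.2]
```

>>> servo_tool(turn=[[0,0,0.035],[0,0,0.035],[0,0,0],[0,0,0],[0,0,0]], dp=[[-0.002,0,0.001],[-0.002,0,0],[0,0.004,0],[0,0.003,0],[0,0,0]], fingers=[0.0,0.0,0.0,0.0,0.0])

```text
clock: 9.7
position: [574.8, -9.4, 95.3]
ee_rot: [0.014, 0.754, 0.656, 0.015]
contact_force: [0.8, 0.1, -4.0]
gripper_width: 12.6
```

```bash
cat >> st.py <<'E'
q=[575.64,49.61,1.53665]
ex=np.array([np.cos(q[2]),np.sin(q[2])]);ey=np.array([-ex[1],ex[0]])
def rk(p): p=np.array(p[:2])-q[:2]; return p@ex,p@ey
print('rack xy',np.round(rk(s['position']),1),'pitch',round(np.arcsin(-r[2,2]),3),'yaw-err deg',round(np.degrees(np.arctan2(r[1,2],r[0,2])-q[2]),2))
E
python3 st.py
```

```text
t 9.7 pos [574.8  -9.4  95.3] z [ 0.041  0.99  -0.138] y [0.001 0.138 0.99 ] j [-0.41  0.85  0.12 -1.22 -1.74 -0.77] F [ 0.8  0.1 -4. ] g 12.6
rack xy [-59.   -1.2] pitch 0.139 yaw-err deg -0.43
```

Now push until contact.

>>> servo_tool(turn=[[0,0,0],[0,0,0],[0,0,0],[0,0,0],[0,0,0]], dp=[[0,0.003,0],[0,0.003,0],[0,0.001,0],[0,0.001,0],[0,0,0]], fingers=[0.0,0.0,0.0,0.0,0.0])

```text
clock: 10.32
position: [574.5, -1.0, 95.3]
ee_rot: [0.014, 0.754, 0.656, 0.015]
contact_force: [0.9, 0.1, -4.7]
gripper_width: 12.7
```

>>> servo_tool(turn=[[0,0,0],[0,0,0],[0,0,0],[0,0,0],[0,0,0]], dp=[[0,0.001,0],[0,0.001,0],[0,0,0],[0,0,0],[0,0,0]], fingers=[0.0,0.0,0.0,0.0,0.0])

```text
clock: 10.95
position: [574.6, 0.9, 95.3]
ee_rot: [0.014, 0.754, 0.656, 0.015]
contact_force: [1.1, -0.9, -3.6]
gripper_width: 12.8
```

```bash
python3 st.py
```

```text
t 10.95 pos [574.6   0.9  95.3] z [ 0.042  0.989 -0.139] y [0.001 0.139 0.99 ] j [-0.4   0.85  0.1  -1.22 -1.73 -0.77] F [ 1.1 -0.9 -3.6] g 12.8
rack xy [-48.7  -0.6] pitch 0.139 yaw-err deg -0.46
```

>>> servo_tool(turn=[[0,0,0],[0,0,0],[0,0,0],[0,0,0],[0,0,0]], dp=[[0,0.0015,0],[0,0.0015,0],[0,0.001,0],[0,0,0],[0,0,0]], fingers=[0.0,0.0,0.0,0.0,0.0])

```text
clock: 11.58
position: [574.9, 1.1, 96.0]
ee_rot: [0.013, 0.756, 0.655, 0.016]
contact_force: [0.5, -3.0, -3.4]
gripper_width: 12.6
```

```bash
python3 st.py
```

```text
t 11.575 pos [574.9   1.1  96. ] z [ 0.042  0.989 -0.142] y [-0.002  0.143  0.99 ] j [-0.39  0.85  0.1  -1.22 -1.73 -0.77] F [ 0.5 -3.  -3.4] g 12.6
rack xy [-48.5  -0.9] pitch 0.143 yaw-err deg -0.48
```

>>> servo_tool(turn=[[0,0,0],[0,0,0],[0,0,0],[0,0,0],[0,0,0]], dp=[[0,0.004,0],[0,0.004,0],[0,0.004,0],[0,0,0],[0,0,0]], fingers=[0.0,0.0,0.0,0.0,0.0])

```text
clock: 12.2
position: [575.2, 1.1, 97.7]
ee_rot: [0.011, 0.759, 0.65, 0.019]
contact_force: [0.0, -1.3, -3.2]
gripper_width: 12.8
```

```bash
cat > arc.py <<'E'
from st import *
# next 5 waypoints: args: pitch increments end list
import sys
L=float(sys.argv[1]); c=float(sys.argv[2]); cz=float(sys.argv[3]); ths=[float(x) for x in sys.argv[4:]]
def tcp(t):
    if t<np.pi/2: l=np.array([90+14*np.cos(t)*.141-14*np.sin(t),70])
    else: l=np.array([90,70])-14*np.array([np.sin(t),np.cos(t)])
    return l+[-c,cz]+L*np.array([-np.cos(t),np.sin(t)])+7*np.array([np.sin(t),np.cos(t)])
x,y=rk(s['position']); prev=np.array([x,s['position'][2]]); pt=np.arcsin(-r[2,2])
if r[:2,2]@ex<0: pt=np.pi-pt
for t in ths:
    w=tcp(t); d=w-prev; print('th',round(t,3),'dturn(-)',round(t-pt,3),'dp',(np.array([*(ex*d[0]),d[1]])/1000).round(4),'tgt',w.round(1)); prev=w; pt=t
E
python3 arc.py 141 2 2 .25 .37 .49 .61 .73
```

```text
t 12.2 pos [575.2   1.1  97.7] z [ 0.044  0.987 -0.154] y [-0.008  0.154  0.988] j [-0.39  0.84  0.1  -1.22 -1.72 -0.76] F [ 0.  -1.3 -3.2] g 12.8
rack xy [-48.4  -1.2] pitch 0.154 yaw-err deg -0.59
th 0.25 dturn(-) 0.096 dp [0.    0.    0.016] tgt [-48.4 113.7]
th 0.37 dturn(-) 0.12 dp [0.0001 0.0043 0.0158] tgt [-44.1 129.5]
th 0.49 dturn(-) 0.12 dp [0.0002 0.0062 0.015 ] tgt [-38.  144.5]
th 0.61 dturn(-) 0.12 dp [0.0003 0.008  0.014 ] tgt [-30.  158.5]
th 0.73 dturn(-) 0.12 dp [0.0003 0.0097 0.0127] tgt [-20.3 171.2]
```

>>> servo_tool(turn=[[-0.096,0.003,0],[-0.12,0.004,0],[-0.12,0.004,0],[-0.12,0.004,0],[-0.12,0.004,0]], dp=[[0,0,0.016],[0,0.0043,0.0158],[0,0.0062,0.015],[0,0.008,0.014],[0,0.0097,0.0127]], fingers=[0.0,0.0,0.0,0.0,0.0])

```text
clock: 12.82
position: [575.5, 31.6, 169.2]
ee_rot: [0.016, 0.915, 0.403, 0.014]
contact_force: [-0.8, 0.7, -5.6]
gripper_width: 12.5
```

```bash
python3 arc.py 141 2 2 .73 .85 .97 1.09 1.21
```

```text
t 12.825 pos [575.5  31.6 169.2] z [ 0.04   0.737 -0.674] y [0.018 0.674 0.738] j [-0.14  0.47  0.02 -0.86 -1.33 -1.15] F [-0.8  0.7 -5.6] g 12.5
rack xy [-18.   -0.5] pitch 0.74 yaw-err deg -1.12
th 0.73 dturn(-) -0.01 dp [-0.0001 -0.0023  0.002 ] tgt [-20.3 171.2]
th 0.85 dturn(-) 0.12 dp [0.0004 0.0112 0.0113] tgt [ -9.  182.6]
th 0.97 dturn(-) 0.12 dp [0.0004 0.0126 0.0097] tgt [  3.6 192.3]
th 1.09 dturn(-) 0.12 dp [0.0005 0.0139 0.008 ] tgt [ 17.5 200.3]
th 1.21 dturn(-) 0.12 dp [0.0005 0.0149 0.0061] tgt [ 32.4 206.4]
```

>>> servo_tool(turn=[[-0.11,0.004,0.003],[-0.12,0.004,0.003],[-0.12,0.004,0.003],[-0.12,0.004,0.003],[0,0,0]], dp=[[0,0.009,0.0133],[0,0.0126,0.0097],[0,0.0139,0.008],[0,0.0149,0.006],[0,0,0]], fingers=[0.0,0.0,0.0,0.0,0.0])

```text
clock: 13.45
position: [570.1, 87.4, 207.1]
ee_rot: [0.007, 0.985, 0.172, 0.005]
contact_force: [1.7, -6.0, -2.9]
gripper_width: 12.7
```

```bash
python3 arc.py 141 2 2 1.21 1.32 1.43 1.54 1.6
```

```text
t 13.45 pos [570.1  87.4 207.1] z [ 0.012  0.339 -0.941] y [0.012 0.941 0.339] j [ 0.24  0.32 -0.06 -0.37 -1.12 -1.68] F [ 1.7 -6.  -2.9] g 12.7
rack xy [37.6  6.8] pitch 1.225 yaw-err deg -0.11
th 1.21 dturn(-) -0.015 dp [-0.0002 -0.0052 -0.0007] tgt [ 32.4 206.4]
th 1.32 dturn(-) 0.11 dp [0.0005 0.0143 0.0039] tgt [ 46.7 210.3]
th 1.43 dturn(-) 0.11 dp [0.0005 0.0148 0.0023] tgt [ 61.6 212.6]
th 1.54 dturn(-) 0.11 dp [0.0005 0.0152 0.0006] tgt [ 76.7 213.1]
th 1.6 dturn(-) 0.06 dp [ 0.0003  0.0084 -0.    ] tgt [ 85.1 213.1]
```

>>> servo_tool(turn=[[-0.1,0.003,0.0],[-0.11,0.004,0],[-0.11,0.004,0],[0,0,0],[0,0,0]], dp=[[0.001,0.0085,0.0032],[0.002,0.0138,0.0023],[0.002,0.0142,0.0006],[0.002,0,0],[0,0,0]], fingers=[0.0,0.0,0.0,0.0,0.0])

```text
clock: 14.08
position: [569.3, 125.0, 209.8]
ee_rot: [0.01, 1.0, 0.014, -0.009]
contact_force: [-0.1, -1.5, -0.4]
gripper_width: 13.0
```

```bash
python3 arc.py 141 0 0 1.54 1.6 1.65 1.7
```

```text
t 14.075 pos [569.3 125.  209.8] z [-0.018  0.028 -0.999] y [0.02  0.999 0.027] j [ 0.48  0.34 -0.11 -0.04 -1.13 -2.05] F [-0.1 -1.5 -0.4] g 13.0
rack xy [75.1  8.9] pitch 1.537 yaw-err deg 35.57
th 1.54 dturn(-) 0.003 dp [0.0001 0.0036 0.0013] tgt [ 78.7 211.1]
th 1.6 dturn(-) 0.06 dp [ 0.0003  0.0084 -0.    ] tgt [ 87.1 211.1]
th 1.65 dturn(-) 0.05 dp [ 0.0002  0.0071 -0.    ] tgt [ 94.2 211.1]
th 1.7 dturn(-) 0.05 dp [ 0.0002  0.007  -0.0004] tgt [101.2 210.7]
```

>>> servo_tool(turn=[[0,-0.009,-0.007],[0,-0.009,-0.007],[-0.06,0,0],[-0.05,0,0],[0,0,0]], dp=[[0.004,0,0.002],[0.005,0.003,0.001],[0,0.0084,0],[0,0.007,0],[0,0,-0.001]], fingers=[0.0,0.0,0.0,0.0,0.0])

```text
clock: 14.7
position: [576.6, 140.8, 209.2]
ee_rot: [0.022, 0.999, -0.04, -0.003]
contact_force: [-4.6, 0.6, 6.0]
gripper_width: 13.1
```

```bash
python3 arc.py 141 0 0 1.65 1.7
```

```text
t 14.7 pos [576.6 140.8 209.2] z [-0.008 -0.081 -0.997] y [ 0.043  0.996 -0.081] j [ 0.55  0.36 -0.11  0.07 -1.15 -2.19] F [-4.6  0.6  6. ] g 13.1
rack xy [91.2  2.2] pitch 1.49 yaw-err deg -183.72
th 1.65 dturn(-) -0.002 dp [0.0001 0.003  0.0019] tgt [ 94.2 211.1]
th 1.7 dturn(-) 0.05 dp [ 0.0002  0.007  -0.0004] tgt [101.2 210.7]
```

>>> servo_tool(turn=[[-0.03,0,0.004],[-0.025,0,0.004],[0,0,0],[0,0,0],[0,0,0]], dp=[[0,0.006,0.001],[0,0.004,0.001],[0,0.002,0],[0,0.001,0],[0,0,0]], fingers=[0.0,0.0,0.0,0.0,0.0])

```text
clock: 15.32
position: [576.0, 150.3, 209.1]
ee_rot: [0.018, 0.997, -0.073, -0.005]
contact_force: [-0.8, -1.3, -1.6]
gripper_width: 12.5
```

```bash
python3 arc.py 141 0 0 1.711
```

```text
t 15.325 pos [576.  150.3 209.1] z [-0.013 -0.145 -0.989] y [ 0.035  0.989 -0.145] j [ 0.58  0.38 -0.11  0.12 -1.17 -2.24] F [-0.8 -1.3 -1.6] g 12.5
rack xy [100.7   3.1] pitch 1.425 yaw-err deg -183.22
th 1.711 dturn(-) -0.006 dp [0.0001 0.0021 0.0015] tgt [102.8 210.6]
```

>>> servo_tool(turn=[[0.003,0,0],[0.003,0,0],[0,0,0],[0,0,0],[0,0,0]], dp=[[0,0.003,0],[0,0.003,0],[0,0.002,-0.001],[0,0,0],[0,0,0]], fingers=[0.0,0.0,0.0,0.0,0.0])

```text
clock: 15.95
position: [575.9, 150.4, 209.0]
ee_rot: [0.019, 0.997, -0.077, -0.007]
contact_force: [-0.8, -3.6, -2.1]
gripper_width: 12.6
```

>>> servo_tool(turn=[[0,0,0],[0,0,0],[0,0,0],[0,0,0],[0,0,0]], dp=[[0,0,0],[0,0,0],[0,0,0],[0,0,0],[0,0,0]], fingers=[0.02,0.03,0.04,0.04,0.04])

```text
clock: 16.58
position: [577.8, 153.5, 211.1]
ee_rot: [0.018, 0.997, -0.074, -0.004]
contact_force: [0.1, -0.9, 0.9]
gripper_width: 40.1
```

```bash
python3 arc.py 141 0 0 1.711
```

```text
t 16.575 pos [577.8 153.5 211.1] z [-0.011 -0.148 -0.989] y [ 0.036  0.988 -0.148] j [ 0.59  0.38 -0.1   0.13 -1.18 -2.25] F [ 0.1 -0.9  0.9] g 40.1
rack xy [103.9   1.4] pitch 1.422 yaw-err deg -182.12
th 1.711 dturn(-) -0.008 dp [-0.     -0.0011 -0.0006] tgt [102.8 210.6]
```

>>> servo_tool(turn=[[0,0,0],[0,0,0],[0.05,0,0],[0.05,0,0],[0.05,0,0.03]], dp=[[0,0.003,0.02],[0,0.006,0.04],[0,0,0.05],[-0.01,-0.04,0.02],[-0.015,-0.055,0]], fingers=[0.04,0.04,0.06,0.06,0.07])

```text
clock: 17.2
position: [552.4, 69.0, 342.6]
ee_rot: [-0.001, 1.0, 0.001, -0.006]
contact_force: [0.7, -0.8, 0.3]
gripper_width: 70.1
```

>>> servo_tool(turn=[[0,0,0.03],[0,0,0.03],[0,0,0.03],[0,0,0.03],[0,0,0]], dp=[[-0.015,-0.06,0],[-0.015,-0.06,0],[-0.015,-0.06,0],[-0.015,-0.06,0],[-0.01,-0.05,0]], fingers=[0.07,0.07,0.07,0.07,0.07])

```text
clock: 17.82
position: [479.4, -226.5, 345.3]
ee_rot: [-0.064, 0.998, 0.001, -0.003]
contact_force: [0.6, 0.0, 0.4]
gripper_width: 70.3
```

Run:
```python
import st
from h import *
import pickle
get_image('top');s=read_state(); d=wristfix(get_image('wrist'),s); pickle.dump(d,open('w6.pkl','wb'))
im=cv2.cvtColor(d['img'],cv2.COLOR_RGB2HSV)
for x in regions_of('bar','wrist'):
    g=x['region']; h=np.median(im[g],axis=0)
    m=cv2.minAreaRect(np.argwhere(g)[:,::-1].astype(np.float32)); b=cv2.boxPoints(m)
    print(x['box'],x['score'],h,[np.round(atz(d,*p,28)[:2],1).tolist() for p in b])
    np.save('barmask.npy',g) if h[0]<30 else 0
e=get_image('scene')
a=cv2.cvtColor(e['img'],cv2.COLOR_RGB2BGR)[110:260,240:380]; a=cv2.resize(a,(420,450),interpolation=cv2.INTER_CUBIC)
b=cv2.resize(cv2.cvtColor(d['img'],cv2.COLOR_RGB2BGR),(380,285)); b=np.vstack([b,np.zeros((165,380,3),np.uint8)])
cv2.imwrite('pics/s6.png',np.hstack([a,b]))
```

```text
t 17.825 pos [ 479.4 -226.5  345.3] z [-0.006  0.002 -1.   ] y [-0.128  0.992  0.003] j [-0.14  0.16 -0.01 -0.   -1.4  -1.31] F [0.6 0.  0.4] g 70.3
rack xy [-279.2   86.8] pitch 1.565 yaw-err deg 71.81
[496.5, 91.9, 15.5, 39.4] 0.88 [ 89. 205.  47.] [[366.4, 95.4], [363.5, 119.3], [409.3, 135.6], [412.4, 111.1]]
[170.7, 71.3, 37.9, 123.0] 0.85 [ 13. 160. 101.] [[391.2, -361.2], [383.3, -318.5], [561.7, -292.8], [570.8, -340.3]]
[256.9, 37.9, 102.0, 106.2] 0.59 [ 89. 182. 125.] [[359.0, -251.5], [327.8, -225.0], [430.4, -80.4], [466.0, -106.2]]
```

View pics/s6.png

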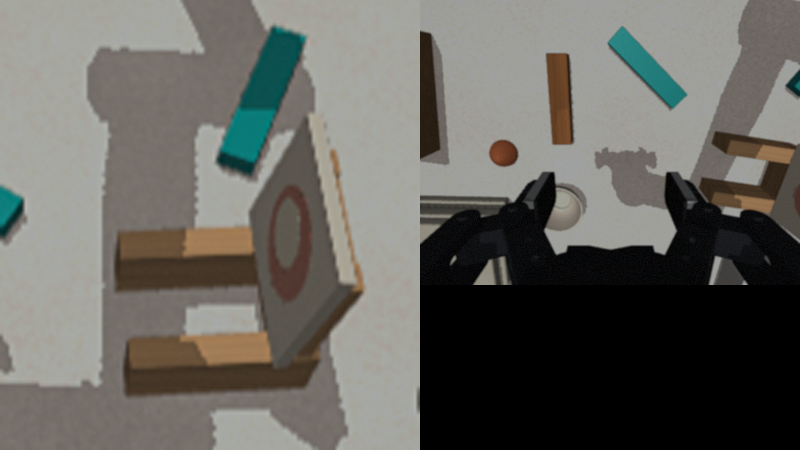

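>>> servo_tool(turn=[[0,0,0],[0,0,0],[0,0,0],[0,0,0],[0,0,0]], dp=[[0,-0.025,-0.045],[0,-0.025,-0.05],[0,-0.025,-0.05],[0,-0.025,-0.05],[0,0,-0.02]], fingers=[0.07,0.07,0.07,0.07,0.07])

```text
clock: 18.65
position: [484.4, -322.3, 127.4]
ee_rot: [-0.068, 0.998, 0.0, 0.002]
contact_force: [-0.7, 0.5, 0.4]
gripper_width: 69.9
```

Run:
```python
import st
from h import *
get_image('top');s=read_state(); d=wristfix(get_image('wrist'),s);print(s['position'])
im=cv2.cvtColor(d['img'],cv2.COLOR_RGB2HSV)
for x in regions_of('bar','wrist'):
    g=x['region']; h=np.median(im[g],axis=0)
    m=cv2.minAreaRect(np.argwhere(g)[:,::-1].astype(np.float32)); b=cv2.boxPoints(m)
    print(np.round(x['box']),x['score'],h,[np.round(atz(d,*p,28)[:2],1).tolist() for p in b])
```

```text
t 18.65 pos [ 484.4 -322.3  127.4] z [ 0.004  0.001 -1.   ] y [-0.136  0.991  0.   ] j [-0.31  0.4  -0.24 -0.   -0.92 -1.12] F [-0.7  0.5  0.4] g 69.9
rack xy [-374.8   78.5] pitch 1.566 yaw-err deg -79.38
[ 483.62124997 -321.13937092  125.62793038]
[372.   2. 139. 190.] 0.73 [ 89. 197. 115.] [[362.2, -260.8], [326.5, -227.9], [421.6, -87.7], [467.5, -119.1]]
[215.  56.  58. 220.] 0.61 [ 13. 160. 101.] [[390.6, -361.8], [385.2, -323.0], [563.0, -296.0], [569.5, -343.5]]
```

>>> servo_tool(turn=[[0,0,0],[0,0,0],[0,0,0],[0,0,0],[0,0,0]], dp=[[-0.003,-0.005,-0.03],[-0.002,-0.005,-0.03],[0,0,-0.03],[0,0,-0.02],[0,0,-0.005]], fingers=[0.07,0.07,0.07,0.07,0.07])

```text
clock: 19.42
position: [491.3, -330.7, 24.0]
ee_rot: [-0.075, 0.997, -0.006, 0.014]
contact_force: [0.2, -0.5, -0.4]
gripper_width: 70.1
```

```bash
python3 st.py
```

```text
t 19.425 pos [ 491.3 -330.7   24. ] z [ 0.028 -0.01  -1.   ] y [-0.149  0.989 -0.014] j [-0.32  0.54 -0.33  0.   -0.67 -1.1 ] F [ 0.2 -0.5 -0.4] g 70.1
rack xy [-382.9   71.3] pitch 1.541 yaw-err deg -107.84
```

>>> servo_tool(turn=[[0.005,0.014,-0.01],[0.005,0.014,-0.01],[0,0,0],[0,0,0],[0,0,0]], dp=[[-0.006,0,-0.008],[-0.005,0,-0.008],[-0.001,0,-0.002],[0,0,0],[0,0,0]], fingers=[0.07,0.07,0.055,0.03,0.02])

```text
clock: 20.05
position: [481.7, -330.9, 9.3]
ee_rot: [-0.065, 0.998, -0.002, 0.003]
contact_force: [-0.4, -0.3, -1.9]
gripper_width: 38.4
```

>>> servo_tool(turn=[[0,0,0],[0,0,0],[0,0,0],[0,0,0],[0,0,0]], dp=[[0,0,0],[0,0,0],[0,0,0],[0,0,0.03],[0,0,0.05]], fingers=[0.01,0.0,0.0,0.0,0.0])

```text
clock: 20.68
position: [477.9, -329.4, 85.9]
ee_rot: [-0.065, 0.998, 0.001, -0.003]
contact_force: [0.6, 0.4, -1.0]
gripper_width: 38.4
```

```bash
python3 st.py
```

```text
t 20.675 pos [ 477.9 -329.4   85.9] z [-0.006  0.002 -1.   ] y [-0.129  0.992  0.003] j [-0.32  0.46 -0.28 -0.   -0.84 -1.12] F [ 0.6  0.4 -1. ] g 38.4
rack xy [-382.1   84.7] pitch 1.564 yaw-err deg 72.75
```

>>> servo_tool(turn=[[0,0,0],[0,0,-0.02],[0,0,-0.03],[0,0,-0.03],[0,0,-0.03]], dp=[[0,0,0.045],[0.01,0.04,0.03],[0.015,0.055,0],[0.015,0.055,0],[0.015,0.055,0]], fingers=[0.0,0.0,0.0,0.0,0.0])

```text
clock: 21.3
position: [534.8, -122.8, 168.0]
ee_rot: [-0.004, 1.0, -0.0, 0.002]
contact_force: [0.4, -0.6, -1.9]
gripper_width: 38.9
```

```bash
python3 st.py
```

```text
t 21.3 pos [ 534.8 -122.8  168. ] z [ 0.004 -0.    -1.   ] y [-0.008  1.    -0.   ] j [ 0.07  0.31 -0.28  0.   -0.98 -1.63] F [ 0.4 -0.6 -1.9] g 38.9
rack xy [-173.7   34.9] pitch 1.566 yaw-err deg -88.41
```

>>> servo_tool(turn=[[0,0,-0.02],[0,0,-0.01],[0,0,-0.01],[0,0,0],[0,0,0]], dp=[[0.012,0.05,-0.01],[0.012,0.05,-0.01],[0.01,0.05,-0.01],[0.006,0.025,-0.01],[0,0,0]], fingers=[0.0,0.0,0.0,0.0,0.0])

```text
clock: 21.92
position: [575.5, 62.1, 126.7]
ee_rot: [0.014, 1.0, 0.0, 0.003]
contact_force: [-0.5, 0.1, -1.0]
gripper_width: 38.3
```

```bash
python3 st.py
```

```text
t 21.925 pos [575.5  62.1 126.7] z [ 0.005  0.    -1.   ] y [0.028 1.    0.   ] j [ 0.39  0.4  -0.26  0.   -0.91 -1.99] F [-0.5  0.1 -1. ] g 38.3
rack xy [12.4  0.6] pitch 1.565 yaw-err deg -87.47
```

>>> servo_tool(turn=[[0,0,-0.006],[0,0,0],[0,0,0],[0,0,0],[0,0,0]], dp=[[0,0.004,-0.015],[0,0.004,-0.015],[0,0,-0.01],[0,0,-0.004],[0,0,0]], fingers=[0.0,0.0,0.0,0.0,0.0])

```text
clock: 22.55
position: [574.4, 67.5, 79.3]
ee_rot: [0.019, 1.0, -0.0, 0.002]
contact_force: [-0.1, -0.2, -2.1]
gripper_width: 38.8
```

```bash
python3 st.py
```

```text
t 22.55 pos [574.4  67.5  79.3] z [ 0.004 -0.001 -1.   ] y [ 0.038  0.999 -0.001] j [ 0.4   0.46 -0.3   0.   -0.81 -2.01] F [-0.1 -0.2 -2.1] g 38.8
rack xy [17.9  1.8] pitch 1.567 yaw-err deg -98.53
```

>>> servo_tool(turn=[[0,0,0],[0,0,0],[0,0,0],[0,0,0],[0,0,0]], dp=[[0,0,-0.002],[0,0,-0.002],[0,0,-0.001],[0,0,0],[0,0,0]], fingers=[0.0,0.0,0.0,0.0,0.0])

```text
clock: 23.18
position: [575.4, 67.5, 79.3]
ee_rot: [0.019, 1.0, 0.0, 0.004]
contact_force: [-0.5, 0.3, -1.0]
gripper_width: 38.3
```

```bash
python3 st.py
```

```text
t 23.175 pos [575.4  67.5  79.3] z [ 0.007 -0.    -1.   ] y [0.038 0.999 0.   ] j [ 0.4   0.46 -0.31  0.   -0.8  -2.01] F [-0.5  0.3 -1. ] g 38.3
rack xy [17.9  0.8] pitch 1.563 yaw-err deg -88.45
```

>>> servo_tool(turn=[[0,0,0],[0,0,0],[0,0,0],[0,0,0],[0,0,0]], dp=[[0,0,0],[0,0,0],[0,0,0.01],[0,0,0.03],[0,0,0.04]], fingers=[0.045,0.055,0.055,0.055,0.055])

```text
clock: 23.8
position: [574.2, 66.9, 159.3]
ee_rot: [0.019, 1.0, -0.001, 0.001]
contact_force: [1.5, 0.9, 0.8]
gripper_width: 54.9
```

>>> servo_tool(turn=[[0,0,0],[0,0,0],[0,0,0],[0,0,0],[0,0,0]], dp=[[0,-0.02,0],[0,-0.025,0],[0,-0.02,0],[0,0,0],[0,0,0]], fingers=[0.02,0.0,0.0,0.0,0.0])

```text
clock: 24.42
position: [575.5, -0.7, 163.4]
ee_rot: [0.019, 1.0, 0.0, 0.005]
contact_force: [-0.2, 1.4, 0.6]
gripper_width: -0.1
```

Run:
```python
import st
from h import *
get_image('top');s=read_state(); d=wristfix(get_image('wrist'),s)
im=cv2.cvtColor(d['img'],cv2.COLOR_RGB2HSV)
for x in regions_of('bar','wrist'):
    g=x['region']; h=np.median(im[g],axis=0)
    m=cv2.minAreaRect(np.argwhere(g)[:,::-1].astype(np.float32)); b=cv2.boxPoints(m)
    print(np.round(x['box']),round(x['score'],2),h,[np.round(st.rk(atz(d,*p,98)),1).tolist() for p in b])
```

```text
t 24.425 pos [575.5  -0.7 163.4] z [ 0.009 -0.    -1.   ] y [0.037 0.999 0.   ] j [ 0.28  0.35 -0.22  0.   -0.99 -1.89] F [-0.2  1.4  0.6] g -0.1
rack xy [-50.3  -1.6] pitch 1.562 yaw-err deg -88.22
[314.  50.  86. 232.] 0.88 [ 13. 157. 122.] [[-8.9, -66.0], [-5.5, 97.4], [38.8, 94.1], [46.4, -71.0]]
[ 56.   2. 100.  47.] 0.65 [ 89. 184. 149.] [[-170.7, 116.5], [-152.8, 139.8], [-107.4, 117.9], [-124.2, 92.9]]
```

>>> servo_tool(turn=[[0,0,0],[0,0.008,0],[0,0,0],[0,0,0],[0,0,0]], dp=[[0,0,-0.035],[0,0,-0.03],[0,0,-0.015],[0,0,0],[0,0.02,0]], fingers=[0.0,0.0,0.0,0.0,0.0])

```text
clock: 25.2
position: [577.5, 22.0, 83.2]
ee_rot: [0.017, 1.0, 0.0, 0.003]
contact_force: [0.8, 0.0, 0.4]
gripper_width: 0.2
```

>>> servo_tool(turn=[[0,0,0],[0,0,0],[0,0,0],[0,0,0],[0,0,0]], dp=[[0,0.008,0],[0,0.008,0],[0,0.008,0],[0,0.006,0],[0,0,0]], fingers=[0.0,0.0,0.0,0.0,0.0])

```text
clock: 25.82
position: [578.8, 56.5, 86.0]
ee_rot: [0.015, 1.0, 0.001, 0.005]
contact_force: [-0.4, -0.8, 0.6]
gripper_width: 0.4
```

```bash
python3 st.py
```

```text
t 25.825 pos [578.8  56.5  86. ] z [ 0.011  0.002 -1.   ] y [0.031 1.    0.002] j [ 0.38  0.45 -0.3   0.   -0.81 -1.98] F [-0.4 -0.8  0.6] g 0.4
rack xy [ 7.  -2.9] pitch 1.56 yaw-err deg -78.81
```

>>> servo_tool(turn=[[0,0.005,0],[0,0.005,0],[0,0,0],[0,0,0],[0,0,0]], dp=[[-0.002,0.002,-0.002],[-0.002,0.003,-0.002],[0,0.003,0],[0,0.002,0],[0,0,0]], fingers=[0.0,0.0,0.0,0.0,0.0])

```text
clock: 26.45
position: [574.5, 66.3, 81.7]
ee_rot: [0.016, 1.0, 0.001, -0.0]
contact_force: [0.4, -0.6, -0.3]
gripper_width: -0.0
```

```bash
python3 st.py
```

```text
t 26.45 pos [574.5  66.3  81.7] z [-0.     0.001 -1.   ] y [0.032 0.999 0.001] j [ 0.39  0.46 -0.3  -0.   -0.82 -2.  ] F [ 0.4 -0.6 -0.3] g -0.0
rack xy [16.6  1.7] pitch 1.569 yaw-err deg 19.15
```

>>> servo_tool(turn=[[0,0,0],[0,0,0],[0,0,0],[0,0,0],[0,0,0]], dp=[[0,0.002,0],[0,0.002,0],[0,0.002,0],[0,0.002,0],[0,0,0]], fingers=[0.0,0.0,0.0,0.0,0.0])

```text
clock: 27.08
position: [574.4, 71.3, 83.1]
ee_rot: [0.016, 1.0, -0.002, -0.001]
contact_force: [-0.0, -1.3, 0.3]
gripper_width: 0.2
```

```bash
python3 st.py
```

```text
t 27.075 pos [574.4  71.3  83.1] z [-0.002 -0.003 -1.   ] y [ 0.032  0.999 -0.004] j [ 0.4   0.45 -0.3   0.   -0.82 -2.01] F [-0.  -1.3  0.3] g 0.2
rack xy [21.7  2. ] pitch 1.567 yaw-err deg -203.05
```

>>> servo_tool(turn=[[0,0,0],[0,0,0],[0,0,0],[0,0,0],[0,0,0]], dp=[[0,0.002,0],[0,0.002,0],[0,0.002,0],[0,0.002,0],[0,0,0]], fingers=[0.0,0.0,0.0,0.0,0.0])

```text
clock: 27.7
position: [574.4, 73.3, 86.4]
ee_rot: [0.016, 1.0, -0.006, -0.002]
contact_force: [1.1, -1.3, 1.5]
gripper_width: -0.1
```

```bash
python3 st.py
```

```text
t 27.7 pos [574.4  73.3  86.4] z [-0.003 -0.013 -1.   ] y [ 0.032  0.999 -0.013] j [ 0.41  0.45 -0.29  0.01 -0.83 -2.02] F [ 1.1 -1.3  1.5] g -0.1
rack xy [23.6  2. ] pitch 1.557 yaw-err deg -192.88
```

>>> servo_tool(turn=[[0,0,0],[0,0,0],[0,0,0],[0,0,0],[0,0,0]], dp=[[0,0.004,0],[0,0.004,0],[0,0.004,0],[0,0.004,0],[0,0.004,0]], fingers=[0.0,0.0,0.0,0.0,0.0])

```text
clock: 28.32
position: [573.4, 73.5, 88.4]
ee_rot: [0.019, 1.0, -0.021, -0.007]
contact_force: [3.1, -21.8, 3.8]
gripper_width: 0.1
```

```bash
python3 st.py
```

```text
t 28.325 pos [573.4  73.5  88.4] z [-0.014 -0.041 -0.999] y [ 0.037  0.998 -0.041] j [ 0.42  0.45 -0.29  0.04 -0.85 -2.06] F [  3.1 -21.8   3.8] g 0.1
rack xy [23.8  3. ] pitch 1.527 yaw-err deg -197.23
```

>>> servo_tool(turn=[[0,0,0],[0,0,0],[0,0,0],[0,0,0],[0,0,0]], dp=[[0,-0.006,0],[0,-0.02,0],[0,-0.02,0],[0,-0.01,0.03],[0,-0.01,0.05]], fingers=[0.0,0.0,0.0,0.0,0.0])

```text
clock: 28.95
position: [570.5, 4.7, 164.4]
ee_rot: [0.019, 1.0, -0.02, -0.012]
contact_force: [0.5, 0.1, 0.3]
gripper_width: -0.2
```

>>> servo_tool(turn=[[0.02,0,0],[0.02,0,0],[0,0,0],[0,0,0],[0,0,0]], dp=[[0,-0.03,0.05],[0,-0.05,0.05],[-0.01,-0.06,0.04],[-0.02,-0.06,0],[0,0,0]], fingers=[0.0,0.0,0.0,0.0,0.0])

```text
clock: 29.58
position: [542.5, -185.3, 300.0]
ee_rot: [0.018, 1.0, 0.001, -0.006]
contact_force: [0.3, -0.9, -0.4]
gripper_width: 0.4
```

Run:
```python
import st
from h import *
e=get_image('scene')
a=cv2.cvtColor(e['img'],cv2.COLOR_RGB2BGR); full=cv2.resize(a[90:330,90:450],(400,267))
P={'foot':[(76,80,72),(76,-80,72)],'barfoot':[(36,92,98),(36,-88,98),(76,92,98),(76,-88,98)],'tiletop':[(98.3,80,230.4),(98.3,-80,230.4),(112,80,228.5),(112,-80,228.5)]}
a=a[110:260,240:380]; a=cv2.resize(a,(560,600),interpolation=cv2.INTER_CUBIC)[:, :]
wd=lambda p:[*(np.array(st.q[:2])+st.ex*p[0]+st.ey*p[1]),p[2]]
for k,c in [('barfoot',(0,0,255)),('tiletop',(255,0,0))]:
    for p in P[k]:
        u,v=proj(e,wd(p)); cv2.circle(a,(int((u-240)*4+2),int((v-110)*4+2)),2,c,-1)
d=wristfix(get_image('wrist'),read_state())
b=cv2.resize(cv2.cvtColor(d['img'],cv2.COLOR_RGB2BGR),(240,180))
col=np.zeros((600,240,3),np.uint8); col[:180]=b; col[200:360]=cv2.resize(full,(240,160))
t=get_image('top'); tt=cv2.cvtColor(t['img'],cv2.COLOR_RGB2BGR)[120:220,120:240]; col[380:580]=cv2.resize(tt,(240,200),interpolation=cv2.INTER_CUBIC)
cv2.imwrite('pics/fin.png',np.hstack([a,col]))
for q,z in [('jar',100),('bowl',50),('pot',100),('shell',20)]:
    for c,dd in (('scene',e),('top',t)):
        for x in search_frame(q,c)[:1]:
            l,tt,w,hh=x['box']; print(c,q,np.round(atz(dd,l+w/2,tt+hh/2,z)[:2]),round(x['score'],2))
```

```text
t 29.575 pos [ 542.5 -185.3  300. ] z [-0.012  0.003 -1.   ] y [0.035 0.999 0.002] j [-0.05  0.26  0.   -0.   -1.32 -1.56] F [ 0.3 -0.9 -0.4] g 0.4
rack xy [-235.9   25.1] pitch 1.559 yaw-err deg 79.53
scene jar [489. 329.] 0.86
top jar [465. 331.] 0.86
scene bowl [ 712. -319.] 0.87
top bowl [ 756. -298.] 0.44
scene pot [683. 293.] 0.7
top pot [674. 299.] 0.91
scene shell [ 623. -444.] 0.54
top shell [ 592. -457.] 0.4
```

View pics/fin.png

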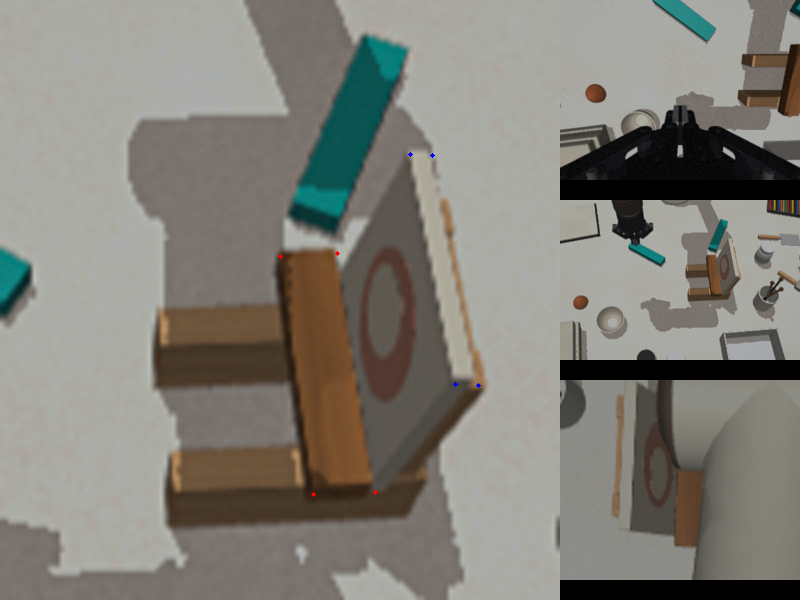

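```bash
python3 -c "
from bench import *
print(read_state()['clock'],job_done())"
```

```text
the job is handed in; nothing more can be done
30.125 None
```

The tile stands on the two rails, leaning flat on the posts with its foot home. The brown bar lies across both rails, snug against the tile's foot. I handed the job in at 30.1 s of the 72 s allowed, with the arm clear of everything.

**How it went**
- **First grip:** it missed. The lower finger pushed the tile about 22 mm towards the rest, which did no harm; I backed off and gripped again lower down.
- **Tipping:** I gripped the overhanging right edge, slid the tile to the posts and turned it up about its left edge. I recentred it a few mm sideways before letting go.
- **Bar:** I placed it about 15–20 mm in front of the foot, let go, and pushed it home with shut fingers. It stopped hard, with about 22 N reading on the wrist.

**Last checks**
- **Tile and bar:** in the last scene picture the outlines expected for a seated tile and snug bar fell within 1–2 pixels of what shows. The post side was judged from that one view only; the arm hid part of the rack in the top view.
- **Jar and pot:** both cameras find them within about 3 mm of where they were.
- **Bowl and cone:** the scene camera finds both within about 5 mm of their starting places. The top camera gave low-confidence readings (scores 0.44 and 0.40) that were 48 mm off for the bowl and 14 mm off for the cone. I put that down to the arm partly hiding them; no contact with either was noticed.

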